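# Nest returned picking tubs on the scan shuttle, scan them and hand them over

### The arm

A 6-joint arm with a two-finger parallel gripper is mounted at the origin on the work surface. World frame = base frame: x ahead of the robot, y to its left, z up, the work surface at z = 0. Lengths are in mm, angles in rad, forces in N, time in s.
With the tool pointing down it reaches from about 350 to 975 mm from the base axis. Payload 7.1 kg.
Tool frame: the origin (TCP) lies midway between the tips of the shut fingers; the grasp point (between the pads) lies 19 mm behind it; z points along the fingers, y is the line along which they close (so a half turn about z gives the same grasp; the last joint's range is limited). The gripper opens to 88 mm and grips with 3 to 60 N. Pads are 20 mm wide; open, the fingers measure 115 mm over their backs; the gripper's body (75 mm by 178 mm) begins 61 mm behind the grasp point.
Start: joints at [1.25, 0.423, 1.63, -0, 1.089, -0.019], TCP at [185.743, 596.745, 222.675] pointing down, gripper open.
Joint ranges: [-3, 3], [-0.9, 2.11], [0.09, 2.58], [-1.31, 4.45], [0.11, 2.69], [-2.54, 2.54]. Speed limits (rad/s): [2.39, 2.39, 3.01, 3.14, 3.14, 3.14].

### API

Orientations are given as a rotation vector (axis times angle).
In Python, from workcell import get_obs, get_image, camera_params, close_job gives the robot as it stands.
- The arm moves only by the shell command python3 -m creep 'ROWS' [OPENING]. ROWS is a JSON object of lists of equal length, an entry for each row: "delta_pos": the shift along the tool's x, y, z in m, a list of three; "twist": the turn, a rotation vector about the tool's x, y, z in degrees, a list of three. A call has 1 to 20 rows; each row shifts and turns the commanded pose from where the row before left it, along the tool's axes as they then stand; what a row does not reach is not made up. A row lasts 1/12 s, in which the tool goes at most 41.7 mm and 7.16 degrees, less where a joint would pass 70% of its speed; a pose out of reach is approached as far as the arm can. A call with a gripper value outside its range is refused whole. OPENING is the opening, from 0 (shut) to 1 (fully open), set as the call begins (- or left out, the last holds). The fingers move at their own pace and stop on an object; the grip force is fixed at half the most. Time passes only in rows, so rows that do not move let the fingers close. It gives the time, the measured TCP pose, the force, the opening and the grip force at its end, in the units of the state.
- get_obs(): the state, without advancing time (a new reading comes with each control period).
- get_image(name): name is "scene" or "top"; returns (picture, depth): 384x512x3 uint8, red, green, blue; 384x512 float32, mm along the optical axis (not along the pixel's ray), 0 where there is no reading.
- camera_params(name): a dict with "camera_matrix" (3x3 intrinsics, pixels), "extrinsics" (4x4, takes a point from camera to world coordinates). Camera axes: x right, y down, z forward; pixel columns grow to the right and rows downward; lengths in mm; the calibration is good to about 2 mm. A picture is of the moment at which its call begins. camera_params takes no time and is no camera call.
- close_job(): hands the job in; it is judged then, once.
The state is a dict: "t": time; "qpos": joint angles; "qvel": joint speeds; "joint_torque": joint torques, N m; "ee_pos": TCP position; "orientation": TCP orientation; "ft_force": force on the tool from outside, world axes, zero at the start; "moment": the same for the moment, N m; "width": finger opening in mm; "grasp_force": force on a finger pad.
Only numpy, scipy, OpenCV 4.12 (cv2) and the standard library are available. Lean on these libraries where they do the work, as an engineer would, in place of code of your own. Each camera call takes 0.05 s, during which the arm holds its last target. There are 200 camera calls.

### The job

Bring the scan shuttle's lever to its white mark, so that the tray comes to the loading position, and leave it there while you load: nest all the pink tubs upright into one stack inside the pink disc and all the blue ones into one stack inside the blue disc, each tub fully home in the one below. Then move the lever to the yellow mark, keep it there at least 3 full seconds for the scan, and finally move it on to the red mark to hand the stacks over, still standing in their discs. Put right any tub that gets knocked out of place, let go of everything, and do not push the tape roll, the cutter or the carton about.

Things in the scene. Friction and masses are not known exactly. Their poses are not given: they have to be found in the camera images.
- tub_pink1: pink round hollow tub, 50 mm tall, bottom-heavy, 60 g, or absent (4 to 6 in all, 1 to 3 of each colour). Origin: centre of underside; z up through its mouth. Body 42 mm wide at the foot, 53 at 30 mm height; above that an upright grip band 67 mm wide (30 to 50 mm height); mouth 58 mm wide. Nested, its band rests on the lower rim: origin 20 mm above the lower one's, 1 to 2 mm sideways play
- tub_pink2: pink round hollow tub, 50 mm tall, bottom-heavy, 60 g, or absent (4 to 6 in all, 1 to 3 of each colour). Origin: centre of underside; z up through its mouth. Body 42 mm wide at the foot, 53 at 30 mm height; above that an upright grip band 67 mm wide (30 to 50 mm height); mouth 58 mm wide. Nested, its band rests on the lower rim: origin 20 mm above the lower one's, 1 to 2 mm sideways play
- tub_pink3: pink round hollow tub, 50 mm tall, bottom-heavy, 60 g, or absent (4 to 6 in all, 1 to 3 of each colour). Origin: centre of underside; z up through its mouth. Body 42 mm wide at the foot, 53 at 30 mm height; above that an upright grip band 67 mm wide (30 to 50 mm height); mouth 58 mm wide. Nested, its band rests on the lower rim: origin 20 mm above the lower one's, 1 to 2 mm sideways play
- tub_blue1: blue round hollow tub, 50 mm tall, bottom-heavy, 60 g, or absent (4 to 6 in all, 1 to 3 of each colour). Origin: centre of underside; z up through its mouth. Body 42 mm wide at the foot, 53 at 30 mm height; above that an upright grip band 67 mm wide (30 to 50 mm height); mouth 58 mm wide. Nested, its band rests on the lower rim: origin 20 mm above the lower one's, 1 to 2 mm sideways play
- tub_blue2: blue round hollow tub, 50 mm tall, bottom-heavy, 60 g, or absent (4 to 6 in all, 1 to 3 of each colour). Origin: centre of underside; z up through its mouth. Body 42 mm wide at the foot, 53 at 30 mm height; above that an upright grip band 67 mm wide (30 to 50 mm height); mouth 58 mm wide. Nested, its band rests on the lower rim: origin 20 mm above the lower one's, 1 to 2 mm sideways play
- tub_blue3: blue round hollow tub, 50 mm tall, bottom-heavy, 60 g, or absent (4 to 6 in all, 1 to 3 of each colour). Origin: centre of underside; z up through its mouth. Body 42 mm wide at the foot, 53 at 30 mm height; above that an upright grip band 67 mm wide (30 to 50 mm height); mouth 58 mm wide. Nested, its band rests on the lower rim: origin 20 mm above the lower one's, 1 to 2 mm sideways play
- disc_pink (a point): pink painted disc, 68 mm in diameter, on the tray's top face; centre of the disc, 34 mm above the bench; moves with the tray. z up, x along the tray's travel. The pink tubs belong here
- disc_blue (a point): blue painted disc, 68 mm in diameter, on the same tray, 120 mm from the pink one, 34 mm above the bench; axes as the pink one. The blue tubs belong here. The flat tray is 110 mm along x and 250 mm across
- lever (a joint): angle of the shuttle's lever, 0 to 1.2 rad. At 0 it leans 0.6 rad back (to the pivot's -x), at 0.6 it is upright, beyond that it leans to +x. White mark: 0.15. Yellow mark: 0.65. Red mark: 1.1 (hand-over). It stays where it is left (friction, about 3 N at the ball). The tray is linked to it and slides along +x by 100 mm per rad
- lever_ball (a point): centre of the black ball, 28 mm in diameter, at the end of the lever's 10 mm steel rod, 120 mm from the pivot
- lever_pivot (a point): fixed point on the lever's hinge, 22 mm above the bench, left of the tray; its x axis is the direction in which the lever swings and the tray slides as the joint grows (away from the robot), its y axis is the hinge. Beside the rod stands a black quadrant arc of radius 74 mm with a white, a yellow and a red stripe
- shuttle: the scan shuttle: fixed dark bed 270 x 270 mm, origin at the centre of its underside on the bench; it carries the tray (y -125 to +125 mm) and the lever (at y +170 mm); a grey scanner pod, 70 mm high, stands at its far end (x +148 to +183 mm)
- tape_roll: bystander: roll of yellow tape lying flat, 100 mm in diameter, 48 mm high; origin at the centre of its underside
- cutter: bystander: orange box cutter lying flat, 22 x 160 x 18 mm, long along its y; origin under its middle
- carton: bystander: closed cardboard carton 90 x 130 x 81 mm; origin at the centre of its underside
Not all that is in view belongs to the job. Leave any orange or turquoise look-alike of the tub_pink2 alone.

How it is judged (in metres and radians):
On the way, in this order (a step that is already met when the one before it is completed fails the run):
1. the lever is brought to the white mark (value of joint lever between 0.08 and 0.22 rad), for 0.3 s.
2. with the lever at the white mark, every tub is fully nested in the stack on the disc of its own colour (all of step 1 and horizontal distance between each of tub_pink1, tub_pink2, tub_pink3 and disc_pink below 0.015 m and angle between each of tub_pink1, tub_pink2, tub_pink3, tub_blue1, tub_blue2, tub_blue3's own z axis and vertical below 0.1 rad and (z of tub_pink1 in the frame of disc_pink between -0.003 and 0.003 m or z of tub_pink1 in the frame of disc_pink between 0.017 and 0.023 m or z of tub_pink1 in the frame of disc_pink between 0.037 and 0.043 m) and linear speed of each of tub_pink1, tub_pink2, tub_pink3, tub_blue1, tub_blue2, tub_blue3 below 0.03 m/s and (z of tub_pink2 in the frame of disc_pink between -0.003 and 0.003 m or z of tub_pink2 in the frame of disc_pink between 0.017 and 0.023 m or z of tub_pink2 in the frame of disc_pink between 0.037 and 0.043 m) and (z of tub_pink3 in the frame of disc_pink between -0.003 and 0.003 m or z of tub_pink3 in the frame of disc_pink between 0.017 and 0.023 m or z of tub_pink3 in the frame of disc_pink between 0.037 and 0.043 m) and horizontal distance between each of tub_blue1, tub_blue2, tub_blue3 and disc_blue below 0.015 m and (z of tub_blue1 in the frame of disc_blue between -0.003 and 0.003 m or z of tub_blue1 in the frame of disc_blue between 0.017 and 0.023 m or z of tub_blue1 in the frame of disc_blue between 0.037 and 0.043 m) and (z of tub_blue2 in the frame of disc_blue between -0.003 and 0.003 m or z of tub_blue2 in the frame of disc_blue between 0.017 and 0.023 m or z of tub_blue2 in the frame of disc_blue between 0.037 and 0.043 m) and (z of tub_blue3 in the frame of disc_blue between -0.003 and 0.003 m or z of tub_blue3 in the frame of disc_blue between 0.017 and 0.023 m or z of tub_blue3 in the frame of disc_blue between 0.037 and 0.043 m)), for 0.3 s.
3. with the stacks in place, the lever is kept at the yellow mark for 3 seconds (value of joint lever between 0.58 and 0.72 rad and horizontal distance between each of tub_pink1, tub_pink2, tub_pink3 and disc_pink below 0.015 m and angle between each of tub_pink1, tub_pink2, tub_pink3, tub_blue1, tub_blue2, tub_blue3's own z axis and vertical below 0.1 rad and (z of tub_pink1 in the frame of disc_pink between -0.003 and 0.003 m or z of tub_pink1 in the frame of disc_pink between 0.017 and 0.023 m or z of tub_pink1 in the frame of disc_pink between 0.037 and 0.043 m) and linear speed of each of tub_pink1, tub_pink2, tub_pink3, tub_blue1, tub_blue2, tub_blue3 below 0.03 m/s and (z of tub_pink2 in the frame of disc_pink between -0.003 and 0.003 m or z of tub_pink2 in the frame of disc_pink between 0.017 and 0.023 m or z of tub_pink2 in the frame of disc_pink between 0.037 and 0.043 m) and (z of tub_pink3 in the frame of disc_pink between -0.003 and 0.003 m or z of tub_pink3 in the frame of disc_pink between 0.017 and 0.023 m or z of tub_pink3 in the frame of disc_pink between 0.037 and 0.043 m) and horizontal distance between each of tub_blue1, tub_blue2, tub_blue3 and disc_blue below 0.015 m and (z of tub_blue1 in the frame of disc_blue between -0.003 and 0.003 m or z of tub_blue1 in the frame of disc_blue between 0.017 and 0.023 m or z of tub_blue1 in the frame of disc_blue between 0.037 and 0.043 m) and (z of tub_blue2 in the frame of disc_blue between -0.003 and 0.003 m or z of tub_blue2 in the frame of disc_blue between 0.017 and 0.023 m or z of tub_blue2 in the frame of disc_blue between 0.037 and 0.043 m) and (z of tub_blue3 in the frame of disc_blue between -0.003 and 0.003 m or z of tub_blue3 in the frame of disc_blue between 0.017 and 0.023 m or z of tub_blue3 in the frame of disc_blue between 0.037 and 0.043 m)), for 3 s.
4. the lever is brought to the red mark (value of joint lever between 1.03 and 1.17 rad), for 0.3 s.
At the end, for the whole second after the job is handed in: lever at rest within 0.07 rad of the red mark; every tub present upright (within 0.1 rad), at rest, its axis within 15 mm of the centre of the disc of its colour, its height over the disc 0, 20 or 40 mm (within 3 mm), that is, standing on the disc or fully home in the tub below (all of step 4 and velocity of joint lever between -0.05 and 0.05 rad/s and horizontal distance between each of tub_pink1, tub_pink2, tub_pink3 and disc_pink below 0.015 m and angle between each of tub_pink1, tub_pink2, tub_pink3, tub_blue1, tub_blue2, tub_blue3's own z axis and vertical below 0.1 rad and (z of tub_pink1 in the frame of disc_pink between -0.003 and 0.003 m or z of tub_pink1 in the frame of disc_pink between 0.017 and 0.023 m or z of tub_pink1 in the frame of disc_pink between 0.037 and 0.043 m) and linear speed of each of tub_pink1, tub_pink2, tub_pink3, tub_blue1, tub_blue2, tub_blue3 below 0.03 m/s and (z of tub_pink2 in the frame of disc_pink between -0.003 and 0.003 m or z of tub_pink2 in the frame of disc_pink between 0.017 and 0.023 m or z of tub_pink2 in the frame of disc_pink between 0.037 and 0.043 m) and (z of tub_pink3 in the frame of disc_pink between -0.003 and 0.003 m or z of tub_pink3 in the frame of disc_pink between 0.017 and 0.023 m or z of tub_pink3 in the frame of disc_pink between 0.037 and 0.043 m) and horizontal distance between each of tub_blue1, tub_blue2, tub_blue3 and disc_blue below 0.015 m and (z of tub_blue1 in the frame of disc_blue between -0.003 and 0.003 m or z of tub_blue1 in the frame of disc_blue between 0.017 and 0.023 m or z of tub_blue1 in the frame of disc_blue between 0.037 and 0.043 m) and (z of tub_blue2 in the frame of disc_blue between -0.003 and 0.003 m or z of tub_blue2 in the frame of disc_blue between 0.017 and 0.023 m or z of tub_blue2 in the frame of disc_blue between 0.037 and 0.043 m) and (z of tub_blue3 in the frame of disc_blue between -0.003 and 0.003 m or z of tub_blue3 in the frame of disc_blue between 0.017 and 0.023 m or z of tub_blue3 in the frame of disc_blue between 0.037 and 0.043 m)); the robot touches nothing.
It fails at once if a bystander (tape roll, cutter or carton) is pushed more than 30 mm (distance of any of tape_roll, cutter, carton from where it was at the start of the episode above 0.03 m).
Of tub_pink1, tub_pink2, tub_pink3, tub_blue1, tub_blue2, tub_blue3 only 4 to 6 are there at a start; the rules pass over those that are not, and their reading is None.
At some moment in a run one of tub_pink1, tub_pink2, tub_pink3, tub_blue1, tub_blue2, tub_blue3 may be knocked a few centimetres aside while the robot is not near it.
It also fails if it takes over 210 s, if anything falls off the work surface, if the arm or the gripper's body presses on something with over 40 N, if the wrist force passes 120 N, or if a joint passes its speed limit or range.

## Working session

There is one attempt and no reset: what is moved stays moved. The work goes in short steps, Python scripts to look and compute and a shell command to move; the robot and the scene stay as the last step left them, time stands still between calls to the robot, and variables do not carry over. Pictures are saved under pics/ and viewed, at most 14 in all, crops included, and the job is handed in when it is done.

```bash
mkdir -p pics; cat > h.py <<'E'
import numpy as np, cv2
from workcell import *
def snap(n,f):
    im,d=get_image(n); cv2.imwrite(f'pics/{f}.png',im[:,:,::-1]); np.savez(f'pics/{f}.npz',im=im,d=d); return im,d
def world(n,d):
    p=camera_params(n);K=np.array(p['camera_matrix']);T=np.array(p['extrinsics'])
    v,u=np.mgrid[:d.shape[0],:d.shape[1]]
    c=np.stack([(u-K[0,2])/K[0,0]*d,(v-K[1,2])/K[1,1]*d,d],-1)
    return c@T[:3,:3].T+T[:3,3]
E
python3 - <<'E'
from h import *
for n in('top','scene'):
    im,d=snap(n,n+'0'); print(np.round(camera_params(n)['extrinsics'],3).tolist(),np.round(camera_params(n)['camera_matrix'],1).tolist())
o=get_obs();print(o)
E
```

```text
[[-0.013, -0.998, 0.058, 436.571], [-1.0, 0.013, -0.007, -16.746], [0.006, -0.058, -0.998, 1262.806], [0.0, 0.0, 0.0, 1.0]] [[361.1, 0.0, 260.8], [0.0, 361.1, 196.3], [0.0, 0.0, 1.0]]
[[-0.129, 0.719, -0.683, 1698.862], [0.992, 0.093, -0.089, 139.915], [-0.001, -0.689, -0.725, 1333.711], [0.0, 0.0, 0.0, 1.0]] [[483.8, 0.0, 253.0], [0.0, 483.8, 192.7], [0.0, 0.0, 1.0]]
{'t': 0.1, 'qpos': array([ 1.25000416e+00,  4.23737201e-01,  1.63059615e+00, -4.28634098e-05,
        1.08858657e+00, -1.89896323e-02]), 'qvel': array([-0.0007728 , -0.00198667, -0.00119613, -0.00162105, -0.00126115,
        0.00029657]), 'joint_torque': array([-2.43520126e-04, -5.45620036e+01, -2.74323517e+01,  6.44304184e-02,
        1.88310927e-02, -8.14131909e-05]), 'ee_pos': array([185.60216071, 596.2927274 , 222.00326722]), 'orientation': array([-4.72214058e-01, -3.10571073e+00,  2.06481760e-03]), 'ft_force': array([0.14985931, 0.99711213, 0.0484216 ]), 'moment': array([0.02039038, 0.03891711, 0.03065383]), 'grasp_force': 0.0, 'width': 87.85094392542844}
```

View pics/top0.png

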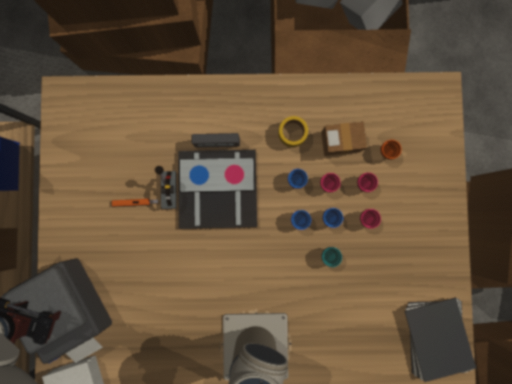

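View pics/scene0.png

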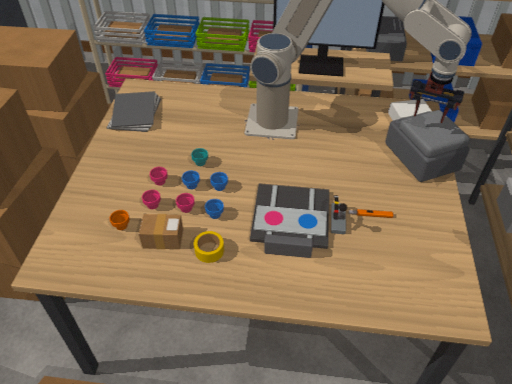

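The top view shows blue tubs at px (298,179), (302,220), (333,217) and pink tubs at (330,183), (368,183), (370,218). The tray is at the far end, discs at (199,174) and (234,174), the lever ball near (159,170), and the cutter is left of the lever. Next I measure these.

```bash
cat >> h.py <<'E'
def blobs(n,im,d,zlo=5,show=True,amin=25):
    W=world(n,d);hsv=cv2.cvtColor(im,cv2.COLOR_RGB2HSV);H,S,V=[hsv[...,i].astype(int) for i in range(3)]
    ok=(d>0)&(W[...,2]>zlo)&(W[...,2]<250)&(W[...,0]>200)
    out=[]
    for nm,m in dict(pink=(H>160)&(H<176)&(S>120),blue=(H>100)&(H<118)&(S>120)).items():
        k,l,st,c=cv2.connectedComponentsWithStats((m&ok).astype(np.uint8))
        for i in range(1,k):
            if st[i,4]<amin: continue
            q=W[l==i]; zt=np.percentile(q[:,2],90)
            r=q[q[:,2]>zt-10]
            (cx,cy),rad=cv2.minEnclosingCircle(r[:,:2].astype(np.float32))
            out.append((nm,st[i,4],c[i].round(1).tolist(),round(cx,1),round(cy,1),round(rad,1),round(zt,1)))
    if show:
        for o in out: print(*o)
    return out
E
python3 - <<'E'
from h import *
z=np.load('pics/top0.npz');blobs('top',z['im'],z['d'])
W=world('top',z['d'])
z2=np.load('pics/scene0.npz');print();blobs('scene',z2['im'],z2['d'])
print(np.array2string(W[160:215:3,140:180:3,2].round(0).astype(int)))
for v,u in((169,158),(173,168),(203,154),(165,185),(190,240),(210,240),(210,230)):print(v,u,W[v,u].round(0))
im=cv2.resize(z['im'][140:240,100:270],None,fx=4.5,fy=4.5,interpolation=cv2.INTER_CUBIC)
cv2.imwrite('pics/c1.png',im[:,:,::-1])
s=z2['im'][170:260,240:400];cv2.imwrite('pics/c2.png',cv2.resize(s,None,fx=5,fy=5,interpolation=cv2.INTER_CUBIC)[:,:,::-1])
E
```

```text
pink 275 [234.0, 174.0] 585.6 65.3 32.1 38.8
pink 190 [330.3, 182.2] 551.5 -258.7 31.5 45.0
pink 187 [367.3, 182.1] 551.4 -385.6 31.8 39.7
pink 183 [370.1, 218.6] 429.1 -391.4 31.7 44.2
blue 266 [198.7, 174.6] 584.6 185.5 31.4 39.2
blue 200 [297.4, 178.4] 566.4 -148.8 31.2 39.7
blue 200 [332.8, 217.7] 433.9 -264.7 31.8 43.9
blue 197 [300.8, 220.0] 428.8 -157.9 31.0 37.6

pink 233 [158.4, 174.9] 431.3 -390.4 37.6 49.6
pink 253 [151.0, 198.3] 554.3 -383.6 35.7 49.2
pink 257 [185.0, 201.7] 554.3 -260.0 37.1 49.6
pink 206 [273.3, 217.5] 585.7 66.3 35.5 38.5
blue 223 [190.4, 178.7] 433.9 -264.2 37.3 49.3
blue 229 [218.7, 180.2] 426.7 -156.5 38.1 49.5
blue 251 [213.9, 207.7] 570.0 -144.6 36.4 48.1
blue 214 [307.4, 220.7] 584.8 185.2 36.9 38.4
[[  -1   -1    4   -1    2    0   -1    5   -1    7    0    2    3   21]
 [   1   -3    0   -4    5    5    6    4    3   -1    2   -2    0   19]
 [   0    2    5    3    2    1  137    0    2    3    2    6    3   22]
 [   0   -2    3    0    2  146  143  136    4    1    4    3    2   16]
 [   0    0    2    0    4  140  139  134   24   74   74   21
[... 509 characters left out ...]
21   -1   22]
 [  -3    2    2    3   -4    4    3   26   19   89   26   26    6   15]
 [  19   13   10    4   -1    0    2   26   20   90   83   22    1   17]
 [  19   16   18    9   11   10   -1   24   18   81   79   25    1   26]
 [  18    1    2    3    1   -2    1   21   25   70   74   20   -1   22]
 [   3    2    3    2    1    5    1   25   27   24   20   21    3   18]
 [   6    4    3    2    4    5   -2   -1    0   -2    6    1    7   21]
 [   3    0    2    2    1    1    1    0    1    4   -3    0   -1   22]]
169 158 [591. 295. 143.]
173 168 [587. 280.  78.]
203 154 [491. 346.   7.]
165 185 [618. 232.  39.]
190 240 [530.  45.  39.]
210 240 [463.  47.  17.]
210 230 [463.  81.  18.]
```

View pics/c1.png

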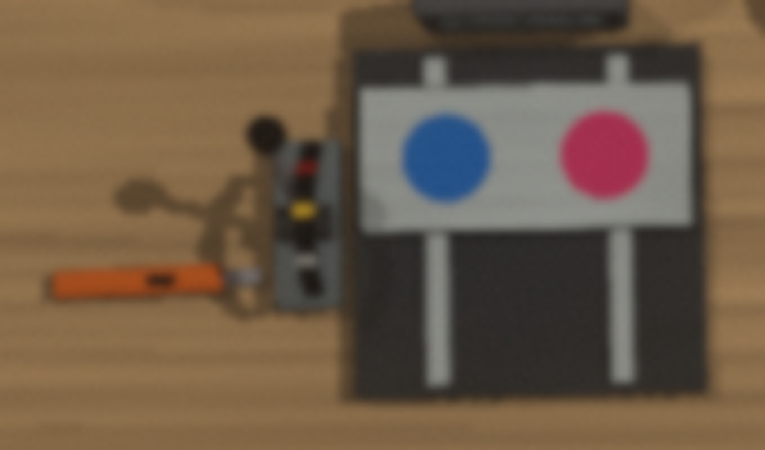

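View pics/c2.png

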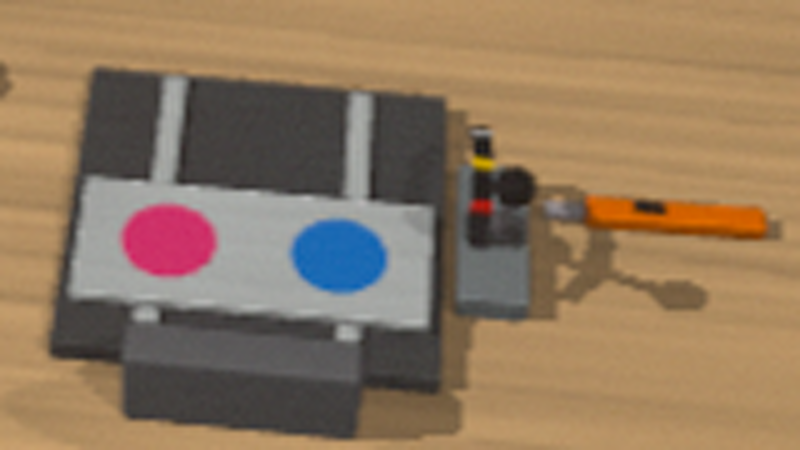

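Measurements are consistent. The ball is near (591,295,130), the pivot near x 537, and the lever is already close to the red mark. I refine the ball centre while moving over it.

```bash
python3 - <<'E'
from h import *
from scipy.optimize import least_squares
for n,(a,b,c,e) in dict(top=(162,178,150,168),scene=(195,222,332,352)).items():
    z=np.load(f'pics/{n}0.npz');W=world(n,z['d'])[a:b,c:e].reshape(-1,3)
    q=W[(W[:,2]>118)&(W[:,2]<160)&(abs(W[:,1]-295)<25)]
    r=least_squares(lambda p:np.linalg.norm(q-p,axis=1)-14,[590,295,130],loss='soft_l1');print(n,len(q),r.x.round(1))
z=np.load('pics/top0.npz');W=world('top',z['d']);v,u=np.where((W[...,2]>10)&(W[...,2]<60)&(np.mgrid[:384,:512][1]>172)&(np.mgrid[:384,:512][1]<262)&(np.mgrid[:384,:512][0]>146)&(np.mgrid[:384,:512][0]<236))
q=W[v,u];print(np.percentile(q[:,:2],[1,50,99],axis=0))
E
python3 -m creep '{"delta_pos":[[0,0,0],[0,0,0],[0,0,0],[-0.027,-0.020,0],[-0.027,-0.020,0],[-0.027,-0.020,0],[-0.027,-0.020,0],[-0.027,-0.020,0],[-0.027,-0.020,0],[-0.027,-0.020,0],[-0.027,-0.020,0],[-0.027,-0.020,0],[-0.027,-0.020,0],[-0.027,-0.020,0],[-0.027,-0.020,0],[-0.027,-0.020,0],[-0.027,-0.020,0],[-0.027,-0.020,0]],"twist":[[0,0,-5.77],[0,0,-5.77],[0,0,-5.77],[0,0,0],[0,0,0],[0,0,0],[0,0,0],[0,0,0],[0,0,0],[0,0,0],[0,0,0],[0,0,0],[0,0,0],[0,0,0],[0,0,0],[0,0,0],[0,0,0],[0,0,0]]}' 0.6
```

```text
top 62 [590.6 297.3 130.7]
scene 55 [591.9 298.1 130.2]
[[405.46874332  -6.11535938]
 [534.90794221 128.62889139]
 [669.80753785 272.33399224]]
t: 1.6
ee_pos: [591.8, 295.5, 222.2]
orientation: [0.0, -3.141, 0.001]
ft_force: [-0.9, 0.7, 0.1]
width: 52.7
grasp_force: 0.0
```

```bash
python3 -m creep '{"delta_pos":[[0,0.002,0.022],[0,0,0.022],[0,0,0.022],[0,0,0.022],[0,0,0.023],[0,0,0]],"twist":[[0,0,0],[0,0,0],[0,0,0],[0,0,0],[0,0,0],[0,0,0]]}' && python3 -m creep '{"delta_pos":[[0,0,0],[0,0,0],[0,0,0],[0,0,0],[0,0,0],[0,0,0]],"twist":[[0,0,0],[0,0,0],[0,0,0],[0,0,0],[0,0,0],[0,0,0]]}' 0.2
```

```text
t: 2.1
ee_pos: [587.7, 297.3, 106.6]
orientation: [0.0, -3.134, 0.006]
ft_force: [-0.5, -0.1, -0.4]
width: 52.7
grasp_force: 0.0
t: 2.6
ee_pos: [591.7, 295.4, 113.2]
orientation: [-0.002, 3.14, -0.008]
ft_force: [1.8, -15.5, 3.8]
width: 26.7
grasp_force: 30.0
```

```bash
python3 -m creep '{"delta_pos":[[0.0082,0,-0.0036],[0.0085,0,-0.003],[0.0087,0,-0.0023],[0.0088,0,-0.0017],[0.0089,0,-0.001],[0.009,0,-0.0003],[0.009,0,0.0003],[0.0089,0,0.001],[0.0088,0,0.0017],[0.0087,0,0.0023],[0.0085,0,0.003],[0.0082,0,0.0036],[0,0,0],[0,0,0],[0,0,0]],"twist":[[0,0,0],[0,0,0],[0,0,0],[0,0,0],[0,0,0],[0,0,0],[0,0,0],[0,0,0],[0,0,0],[0,0,0],[0,0,0],[0,0,0],[0,0,0],[0,0,0],[0,0,0]]}'
python3 - <<'E'
from h import *
im,d=snap('top','t1');blobs('top',im,d)
E
```

```text
t: 3.85
ee_pos: [484.0, 294.6, 113.1]
orientation: [0.001, -3.136, 0.011]
ft_force: [-9.4, -20.7, 16.7]
width: 25.7
grasp_force: 30.1
pink 195 [330.1, 182.4] 551.6 -258.6 31.4 46.6
pink 196 [367.4, 181.9] 550.9 -384.8 31.9 41.7
pink 275 [234.4, 198.1] 503.3 65.0 31.9 38.8
pink 29 [363.9, 214.1] 441.5 -371.2 17.8 52.4
pink 144 [371.5, 219.9] 427.5 -392.4 31.4 38.2
blue 202 [297.3, 178.5] 566.4 -148.6 31.2 39.8
blue 273 [198.9, 198.9] 501.7 185.1 31.6 38.8
blue 201 [332.8, 217.6] 433.4 -264.8 32.0 42.2
blue 196 [300.8, 220.1] 428.9 -158.0 31.2 38.2
```

```bash
python3 -m creep '{"delta_pos":[[0,0,0],[0,0,0],[0,0,0],[0,0,-0.02],[0,0,-0.03],[0,0,-0.03],[0,0,-0.03],[0,-0.03,0],[0,-0.03,0],[0,-0.03,0],[0,-0.03,0],[0,-0.03,0]],"twist":[[0,0,0],[0,0,0],[0,0,0],[0,0,0],[0,0,0],[0,0,0],[0,0,0],[0,0,0],[0,0,0],[0,0,0],[0,0,0],[0,0,0]]}' 0.6
python3 - <<'E'
from h import *
from scipy.optimize import least_squares
for n in('top','scene'):
    im,d=snap(n,n+'2');W=world(n,d).reshape(-1,3)
    q=W[(W[:,2]>116)&(W[:,2]<155)&(abs(W[:,1]-297)<25)&(abs(W[:,0]-490)<45)]
    r=least_squares(lambda p:np.linalg.norm(q-p,axis=1)-14,[485,297,130],loss='soft_l1');print(n,len(q),r.x.round(1))
    blobs(n,im,d)
E
```

```text
t: 4.9
ee_pos: [487.3, 148.1, 222.9]
orientation: [-0.002, 3.139, 0.001]
ft_force: [0.6, -0.2, -0.4]
width: 52.5
grasp_force: 0.0
top 0 [485. 297. 130.]
pink 196 [329.9, 182.2] 552.1 -258.1 31.6 44.1
pink 189 [367.4, 182.2] 552.4 -385.2 32.2 39.3
pink 242 [235.4, 198.1] 503.2 65.5 32.1 38.7
pink 183 [370.0, 218.8] 427.7 -390.3 32.2 40.8
blue 196 [297.5, 178.5] 565.9 -148.4 31.3 39.4
blue 205 [332.8, 217.8] 431.8 -264.9 32.2 42.5
blue 194 [301.0, 220.0] 428.0 -157.7 31.3 37.4
scene 58 [494.  297.7 134.2]
pink 234 [158.4, 174.9] 428.9 -389.7 37.0 49.3
pink 253 [151.0, 198.3] 554.5 -386.7 37.2 48.7
pink 252 [184.9, 201.5] 551.8 -254.8 37.3 49.1
pink 194 [275.4, 200.5] 502.6 65.2 36.9 38.1
blue 224 [190.5, 178.7] 434.8 -262.4 38.6 49.2
blue 231 [218.8, 180.3] 430.3 -154.7 36.4 49.2
blue 197 [308.5, 203.4] 500.6 187.1 34.7 38.0
blue 249 [214.0, 207.7] 569.7 -149.1 35.9 48.6
```

```bash
python3 -m creep '{"delta_pos":[[-0.010,0.03,0],[-0.0108,0.03,0],[-0.0106,0.03,0],[-0.0106,0.03,0],[-0.0106,0.029,0],[0,0,0],[0,0,0.025],[0,0,0.025],[0,0,0.025],[0,0,0.025],[0,0,0],[0,0,0]],"twist":[[0,0,0],[0,0,0],[0,0,0],[0,0,0],[0,0,0],[0,0,0],[0,0,0],[0,0,0],[0,0,0],[0,0,0],[0,0,0],[0,0,0]]}' 0 && python3 -m creep '{"delta_pos":[[0.006,0,0],[0.006,0,0],[0.005,0,0],[0.005,0,0],[0.005,0,0],[0.004,0,0],[0,0,0],[0,0,0],[0,0,0]],"twist":[[0,0,0],[0,0,0],[0,0,0],[0,0,0],[0,0,0],[0,0,0],[0,0,0],[0,0,0],[0,0,0]]}'
python3 - <<'E'
from h import *
im,d=snap('top','t3');[print(*b) for b in blobs('top',im,d,show=False) if b[4]>0]
E
```

```text
t: 6.0
ee_pos: [538.5, 297.8, 121.3]
orientation: [0.001, -3.14, 0.001]
ft_force: [0.8, 0.0, -0.1]
width: 0.2
grasp_force: 0.0
t: 6.75
ee_pos: [507.8, 297.8, 121.7]
orientation: [0.001, -3.141, 0.0]
ft_force: [-0.1, 0.3, 0.2]
width: 0.7
grasp_force: 0.0
pink 272 [234.5, 201.3] 492.4 64.7 31.8 38.2
blue 275 [199.0, 202.1] 491.0 184.9 31.7 38.6
```

```bash
python3 -m creep '{"delta_pos":[[-0.01,0,0],[-0.01,0,0],[0,0,-0.025],[0,0,-0.025],[0,0,-0.025],[0,0,-0.025]],"twist":[[0,0,0],[0,0,0],[0,0,0],[0,0,0],[0,0,0],[0,0,0]]}' && python3 -m creep '{"delta_pos":[[-0.0013,-0.029,0],[-0.0013,-0.029,0],[-0.0013,-0.029,0],[-0.0013,-0.029,0],[-0.0013,-0.029,0],[-0.0013,-0.029,0],[-0.0013,-0.029,0],[-0.0013,-0.029,0],[-0.0013,-0.029,0],[-0.0013,-0.029,0],[-0.0013,-0.029,0],[-0.0013,-0.029,0],[-0.0013,-0.029,0],[-0.0013,-0.029,0],[-0.0013,-0.029,0],[-0.0013,-0.029,0],[-0.0013,-0.029,0],[-0.0013,-0.03,0],[-0.0013,-0.03,0],[0,0,0]],"twist":[[0,0,0],[0,0,0],[0,0,0],[0,0,0],[0,0,0],[0,0,0],[0,0,0],[0,0,0],[0,0,0],[0,0,0],[0,0,0],[0,0,0],[0,0,0],[0,0,0],[0,0,0],[0,0,0],[0,0,0],[0,0,0],[0,0,0],[0,0,0]]}' 1
python3 - <<'E'
from h import *
from scipy.optimize import least_squares
for n in('top','scene'):
    im,d=snap(n,n+'4');W=world(n,d).reshape(-1,3)
    q=W[(W[:,2]>116)&(W[:,2]<155)&(abs(W[:,1]-297)<25)&(abs(W[:,0]-490)<45)]
    r=least_squares(lambda p:np.linalg.norm(q-p,axis=1)-14,[485,297,130],loss='soft_l1');print(n,len(q),r.x.round(1))
    blobs(n,im,d)
E
```

```text
t: 7.3
ee_pos: [529.2, 297.7, 222.6]
orientation: [-0.0, -3.141, 0.0]
ft_force: [0.6, -0.5, -0.7]
width: 0.6
grasp_force: 0.0
t: 8.97
ee_pos: [554.0, -260.7, 221.9]
orientation: [0.005, 3.14, -0.003]
ft_force: [0.9, 0.1, 0.2]
width: 87.8
grasp_force: 0.0
top 64 [482.3 295.6 130.5]
pink 41 [326.5, 187.6] 530.7 -243.4 14.5 50.6
pink 60 [367.9, 187.5] 538.5 -385.4 28.5 50.6
pink 267 [234.4, 201.3] 491.9 64.5 31.5 38.8
blue 212 [297.4, 178.4] 566.7 -148.5 31.2 40.8
blue 270 [199.0, 201.9] 491.8 185.1 31.6 38.5
blue 202 [301.0, 219.6] 429.1 -158.5 31.5 38.3
scene 53 [483.2 295.1 127.9]
pink 230 [158.4, 174.9] 429.3 -392.0 37.5 48.7
pink 251 [151.1, 198.3] 553.6 -385.3 36.7 49.5
pink 252 [184.9, 201.6] 553.2 -257.3 36.1 48.9
pink 186 [275.7, 198.3] 491.6 66.8 35.7 38.2
blue 222 [190.4, 178.8] 433.6 -263.2 36.4 48.8
blue 224 [218.6, 180.3] 428.2 -157.8 39.4 49.4
blue 191 [308.5, 201.3] 490.9 185.1 35.8 38.2
blue 252 [214.0, 207.7] 570.4 -149.6 36.6 49.7
```

```bash
python3 -m creep '{"delta_pos":[[0.001,0.0025,0.025],[0,0,0.025],[0,0,0.025],[0,0,0.025],[0,0,0.025],[0,0,0.025],[0,0,0.025],[0,0,0.016],[0,0,0.01],[0,0,0],[0,0,0]],"twist":[[0,0,0],[0,0,0],[0,0,0],[0,0,0],[0,0,0],[0,0,0],[0,0,0],[0,0,0],[0,0,0],[0,0,0],[0,0,0]]}' 1 && python3 -m creep '{"delta_pos":[[0,0,0],[0,0,0],[0,0,0],[0,0,0],[0,0,0],[0,0,-0.01],[0,0,-0.02],[0,0,-0.025],[0,0,-0.025],[0,0,-0.025],[0,0,-0.025],[0,0,-0.025],[0,0,-0.015],[0,0,0]],"twist":[[0,0,0],[0,0,0],[0,0,0],[0,0,0],[0,0,0],[0,0,0],[0,0,0],[0,0,0],[0,0,0],[0,0,0],[0,0,0],[0,0,0],[0,0,0],[0,0,0]]}' 0 && python3 -m creep '{"delta_pos":[[0.0051,0.027,0],[0.0051,0.027,0],[0.0051,0.027,0],[0.0051,0.027,0],[0.0051,0.027,0],[0.0051,0.027,0],[0.0051,0.027,0],[0.0051,0.027,0],[0.0051,0.027,0],[0.0051,0.027,0],[0.0051,0.027,0],[0.0051,0.027,0],[0,0,0],[0,0,0]],"twist":[[0,0,0],[0,0,0],[0,0,0],[0,0,0],[0,0,0],[0,0,0],[0,0,0],[0,0,0],[0,0,0],[0,0,0],[0,0,0],[0,0,0],[0,0,0],[0,0,0]]}'
```

```text
t: 9.98
ee_pos: [552.3, -252.0, 20.7]
orientation: [0.002, -3.141, -0.001]
ft_force: [0.2, 0.7, 0.2]
width: 88.1
grasp_force: 0.0
t: 11.15
ee_pos: [553.9, -253.5, 195.0]
orientation: [-0.0, 3.136, -0.004]
ft_force: [0.8, -0.4, 0.4]
width: 65.1
grasp_force: 29.8
t: 12.32
ee_pos: [489.9, 72.2, 190.0]
orientation: [0.005, -3.14, 0.001]
ft_force: [0.2, 0.3, -0.6]
width: 65.7
grasp_force: 29.8
```

```bash
python3 -m creep '{"delta_pos":[[0,-0.006,0.02],[0,0,0.025],[0,0,0.025],[0,0,0.025],[0,0,0.02],[0,0,0.01],[0,0,0.006],[0,0,0.004],[0,0,0],[0,0,0]],"twist":[[0,0,0],[0,0,0],[0,0,0],[0,0,0],[0,0,0],[0,0,0],[0,0,0],[0,0,0],[0,0,0],[0,0,0]]}'
```

```text
t: 13.15
ee_pos: [491.7, 65.1, 56.4]
orientation: [0.0, 3.14, 0.0]
ft_force: [-0.3, -0.0, 0.4]
width: 65.6
grasp_force: 29.8
```

```bash
python3 -m creep '{"delta_pos":[[0,0,0],[0,0,0],[0,0,0],[0,0,-0.015],[0,0,-0.025],[0,0,-0.025],[0,0,-0.025],[0,0,-0.025],[0,0,-0.02]],"twist":[[0,0,0],[0,0,0],[0,0,0],[0,0,0],[0,0,0],[0,0,0],[0,0,0],[0,0,0],[0,0,0]]}' 1 && python3 -m creep '{"delta_pos":[[-0.0038,-0.0281,0],[-0.0038,-0.0281,0],[-0.0038,-0.0281,0],[-0.0038,-0.0281,0],[-0.0038,-0.0281,0],[-0.0038,-0.0281,0],[-0.0038,-0.0281,0],[-0.0038,-0.0281,0],[-0.0038,-0.0281,0],[-0.0038,-0.0281,0],[-0.0038,-0.0281,0],[-0.0038,-0.0281,0],[-0.0038,-0.0281,0],[-0.0038,-0.0281,0],[-0.0038,-0.0281,0],[-0.0038,-0.0281,0],[0,0,0],[0,0,0]],"twist":[[0,0,0],[0,0,0],[0,0,0],[0,0,0],[0,0,0],[0,0,0],[0,0,0],[0,0,0],[0,0,0],[0,0,0],[0,0,0],[0,0,0],[0,0,0],[0,0,0],[0,0,0],[0,0,0],[0,0,0],[0,0,0]]}'
python3 - <<'E'
from h import *
print(get_obs()['ee_pos'])
for n in('top','scene'):
    im,d=snap(n,n+'5');blobs(n,im,d)
E
```

```text
t: 13.9
ee_pos: [491.2, 65.4, 192.8]
orientation: [-0.001, 3.14, 0.0]
ft_force: [0.6, 1.0, -0.4]
width: 88.0
grasp_force: 0.0
t: 15.4
ee_pos: [551.4, -385.2, 190.4]
orientation: [-0.002, -3.142, -0.0]
ft_force: [-0.2, 0.7, -0.7]
width: 88.0
grasp_force: 0.0
[ 551.4337122  -385.21430379  190.41913796]
pink 72 [364.1, 185.3] 544.4 -372.6 26.3 49.8
pink 293 [233.6, 201.5] 489.5 65.0 31.7 78.1
pink 138 [367.9, 216.9] 429.6 -389.3 31.2 49.2
blue 186 [297.1, 178.1] 566.5 -148.6 31.1 38.2
blue 271 [199.0, 201.7] 492.5 184.7 31.8 38.6
blue 208 [332.7, 217.8] 433.3 -264.7 32.1 44.1
blue 212 [300.8, 219.5] 428.9 -158.1 31.2 41.0
pink 220 [158.4, 175.4] 480.5 -368.1 90.0 49.4
pink 351 [276.1, 193.7] 491.2 68.9 35.4 80.9
pink 252 [150.9, 198.3] 551.4 -383.1 37.1 48.7
blue 226 [190.5, 178.8] 435.8 -263.9 36.4 48.4
blue 227 [218.7, 180.2] 429.3 -158.0 38.0 48.3
blue 191 [308.7, 201.4] 491.9 188.6 35.4 38.8
blue 256 [214.1, 207.4] 568.5 -146.0 36.2 48.1
```

```bash
python3 -m creep '{"delta_pos":[[0,0,0.025],[0,0,0.025],[0,0,0.025],[0,0,0.025],[0,0,0.025],[0,0,0.02],[0,0,0.015],[0,0,0.01],[0,0,0],[0,0,0]],"twist":[[0,0,0],[0,0,0],[0,0,0],[0,0,0],[0,0,0],[0,0,0],[0,0,0],[0,0,0],[0,0,0],[0,0,0]]}' 1 && python3 -m creep '{"delta_pos":[[0,0,0],[0,0,0],[0,0,0],[0,0,0],[0,0,0],[0,0,-0.01],[0,0,-0.02],[0,0,-0.025],[0,0,-0.025],[0,0,-0.025],[0,0,-0.025],[0,0,-0.025],[0,0,-0.015],[0,0,0]],"twist":[[0,0,0],[0,0,0],[0,0,0],[0,0,0],[0,0,0],[0,0,0],[0,0,0],[0,0,0],[0,0,0],[0,0,0],[0,0,0],[0,0,0],[0,0,0],[0,0,0]]}' 0 && python3 -m creep '{"delta_pos":[[0.0038,0.0281,0],[0.0038,0.0281,0],[0.0038,0.0281,0],[0.0038,0.0281,0],[0.0038,0.0281,0],[0.0038,0.0281,0],[0.0038,0.0281,0],[0.0038,0.0281,0],[0.0038,0.0281,0],[0.0038,0.0281,0],[0.0038,0.0281,0],[0.0038,0.0281,0],[0.0038,0.0281,0],[0.0038,0.0281,0],[0.0038,0.0281,0],[0.0038,0.0281,0],[0,0,0],[0,0,0]],"twist":[[0,0,0],[0,0,0],[0,0,0],[0,0,0],[0,0,0],[0,0,0],[0,0,0],[0,0,0],[0,0,0],[0,0,0],[0,0,0],[0,0,0],[0,0,0],[0,0,0],[0,0,0],[0,0,0],[0,0,0],[0,0,0]]}'
```

```text
t: 16.33
ee_pos: [552.0, -383.9, 20.9]
orientation: [0.001, -3.141, -0.0]
ft_force: [0.1, 0.3, -0.7]
width: 87.6
grasp_force: 0.0
t: 17.5
ee_pos: [553.4, -385.5, 195.3]
orientation: [-0.001, 3.136, -0.006]
ft_force: [0.7, -1.4, -0.5]
width: 67.4
grasp_force: 30.0
t: 19.0
ee_pos: [489.9, 66.3, 189.9]
orientation: [0.005, -3.14, 0.0]
ft_force: [1.1, 0.7, -0.6]
width: 67.5
grasp_force: 30.0
```

```bash
python3 -m creep '{"delta_pos":[[0,0,0.025],[0,0,0.025],[0,0,0.025],[0,0,0.02],[0,0,0.01],[0,0,0.006],[0,0,0.005],[0,0,0],[0,0,0]],"twist":[[0,0,0],[0,0,0],[0,0,0],[0,0,0],[0,0,0],[0,0,0],[0,0,0],[0,0,0],[0,0,0]]}' && python3 -m creep '{"delta_pos":[[0,0,0],[0,0,0],[0,0,0],[0,0,-0.016],[0,0,-0.025],[0,0,-0.025],[0,0,-0.025],[0,0,-0.025]],"twist":[[0,0,0],[0,0,0],[0,0,0],[0,0,0],[0,0,0],[0,0,0],[0,0,0],[0,0,0]]}' 1 && python3 -m creep '{"delta_pos":[[0.0039,-0.0285,0],[0.0039,-0.0285,0],[0.0039,-0.0285,0],[0.0039,-0.0285,0],[0.0039,-0.0285,0],[0.0039,-0.0285,0],[0.0039,-0.0285,0],[0.0039,-0.0285,0],[0.0039,-0.0285,0],[0.0039,-0.0285,0],[0.0039,-0.0285,0],[0.0039,-0.0285,0],[0.0039,-0.0285,0],[0.0039,-0.0285,0],[0.0039,-0.0285,0],[0.0039,-0.0285,0],[0,0,0],[0,0,0]],"twist":[[0,0,0],[0,0,0],[0,0,0],[0,0,0],[0,0,0],[0,0,0],[0,0,0],[0,0,0],[0,0,0],[0,0,0],[0,0,0],[0,0,0],[0,0,0],[0,0,0],[0,0,0],[0,0,0],[0,0,0],[0,0,0]]}'
python3 - <<'E'
from h import *
print(get_obs()['ee_pos'])
for n in('top','scene'):
    im,d=snap(n,n+'6');blobs(n,im,d)
E
```

```text
t: 19.75
ee_pos: [491.6, 64.9, 75.3]
orientation: [0.0, 3.14, -0.0]
ft_force: [-0.3, -0.1, 0.5]
width: 67.4
grasp_force: 30.0
t: 20.42
ee_pos: [490.5, 65.3, 191.9]
orientation: [0.001, -3.141, 0.0]
ft_force: [0.7, 0.3, -0.6]
width: 87.9
grasp_force: 0.0
t: 21.92
ee_pos: [428.0, -391.6, 190.5]
orientation: [-0.003, -3.142, -0.0]
ft_force: [0.7, 0.4, -0.7]
width: 87.6
grasp_force: 0.0
[ 428.04811368 -391.61302929  190.50940472]
pink 324 [233.1, 201.1] 490.0 65.6 32.6 104.4
pink 37 [363.2, 218.4] 428.2 -369.6 21.7 53.2
blue 191 [297.2, 178.4] 567.0 -147.9 31.2 37.1
blue 272 [199.0, 201.6] 492.4 184.9 31.4 38.5
blue 193 [332.5, 217.7] 433.5 -264.1 31.4 42.8
blue 196 [301.0, 219.9] 429.2 -158.2 31.4 39.5
pink 232 [158.4, 174.9] 431.4 -391.8 40.1 48.4
pink 437 [276.1, 191.7] 491.9 69.2 37.5 101.2
blue 230 [190.4, 178.8] 433.3 -262.2 36.1 47.3
blue 232 [218.8, 180.2] 433.2 -159.7 39.9 49.3
blue 195 [308.5, 201.6] 493.3 186.4 35.1 38.2
blue 245 [214.0, 207.7] 571.4 -150.0 35.9 47.8
```

```bash
python3 -m creep '{"delta_pos":[[-0.001,0,0.025],[0,0,0.025],[0,0,0.025],[0,0,0.025],[0,0,0.025],[0,0,0.02],[0,0,0.015],[0,0,0.01],[0,0,0],[0,0,0]],"twist":[[0,0,0],[0,0,0],[0,0,0],[0,0,0],[0,0,0],[0,0,0],[0,0,0],[0,0,0],[0,0,0],[0,0,0]]}' 1 && python3 -m creep '{"delta_pos":[[0,0,0],[0,0,0],[0,0,0],[0,0,0],[0,0,0],[0,0,-0.01],[0,0,-0.02],[0,0,-0.025],[0,0,-0.025],[0,0,-0.025],[0,0,-0.025],[0,0,-0.025],[0,0,-0.015],[0,0,0]],"twist":[[0,0,0],[0,0,0],[0,0,0],[0,0,0],[0,0,0],[0,0,0],[0,0,0],[0,0,0],[0,0,0],[0,0,0],[0,0,0],[0,0,0],[0,0,0],[0,0,0]]}' 0 && python3 -m creep '{"delta_pos":[[-0.0038,0.0285,0],[-0.0039,0.0285,0],[-0.0039,0.0285,0],[-0.0039,0.0285,0],[-0.0039,0.0285,0],[-0.0039,0.0285,0],[-0.0039,0.0285,0],[-0.0039,0.0285,0],[-0.0039,0.0285,0],[-0.0039,0.0285,0],[-0.0039,0.0285,0],[-0.0039,0.0285,0],[-0.0039,0.0285,0],[-0.0039,0.0285,0],[-0.0039,0.0285,0],[-0.003,0.0285,0],[0,0,0],[0,0,0]],"twist":[[0,0,0],[0,0,0],[0,0,0],[0,0,0],[0,0,0],[0,0,0],[0,0,0],[0,0,0],[0,0,0],[0,0,0],[0,0,0],[0,0,0],[0,0,0],[0,0,0],[0,0,0],[0,0,0],[0,0,0],[0,0,0]]}'
```

```text
t: 22.85
ee_pos: [429.8, -389.9, 20.8]
orientation: [0.002, -3.141, -0.001]
ft_force: [0.8, -0.1, 0.3]
width: 87.8
grasp_force: 0.0
t: 24.02
ee_pos: [431.0, -392.1, 194.8]
orientation: [-0.0, 3.137, -0.007]
ft_force: [0.3, -0.3, -0.7]
width: 65.5
grasp_force: 29.9
t: 25.52
ee_pos: [490.1, 66.3, 189.8]
orientation: [0.005, -3.14, 0.001]
ft_force: [-0.1, 0.1, -0.7]
width: 65.4
grasp_force: 29.9
```

```bash
python3 -m creep '{"delta_pos":[[0,0,0.025],[0,0,0.025],[0,0,0.02],[0,0,0.012],[0,0,0.008],[0,0,0.006],[0,0,0],[0,0,0]],"twist":[[0,0,0],[0,0,0],[0,0,0],[0,0,0],[0,0,0],[0,0,0],[0,0,0],[0,0,0]]}' && python3 -m creep '{"delta_pos":[[0,0,0],[0,0,0],[0,0,0],[0,0,-0.016],[0,0,-0.025],[0,0,-0.025],[0,0,-0.03]],"twist":[[0,0,0],[0,0,0],[0,0,0],[0,0,0],[0,0,0],[0,0,0],[0,0,0]]}' 1 && python3 -m creep '{"delta_pos":[[-0.0095,-0.0266,0],[-0.0095,-0.0266,0],[-0.0095,-0.0266,0],[-0.0095,-0.0266,0],[-0.0095,-0.0266,0],[-0.0095,-0.0266,0],[-0.0095,-0.0266,0],[-0.0095,-0.0266,0],[0,0,0],[0,0,0]],"twist":[[0,0,0],[0,0,0],[0,0,0],[0,0,0],[0,0,0],[0,0,0],[0,0,0],[0,0,0],[0,0,0],[0,0,0]]}'
python3 - <<'E'
from h import *
print(get_obs()['ee_pos'])
for n in('top','scene'):
    im,d=snap(n,n+'7');blobs(n,im,d)
E
```

```text
t: 26.18
ee_pos: [499.0, 67.6, 100.9]
orientation: [0.005, 3.124, 0.01]
ft_force: [-2.1, 14.8, 51.0]
width: 65.3
grasp_force: 49.3
t: 26.77
ee_pos: [489.6, 64.0, 190.8]
orientation: [-0.001, -3.139, 0.001]
ft_force: [-0.1, 0.2, -0.2]
width: 87.7
grasp_force: 0.0
t: 27.6
ee_pos: [566.2, -149.5, 190.2]
orientation: [-0.005, -3.141, -0.0]
ft_force: [-0.2, 1.0, 0.6]
width: 88.2
grasp_force: 0.0
[ 566.24817905 -149.5193864   190.21194658]
pink 328 [233.0, 198.1] 499.1 64.6 32.0 120.4
blue 27 [301.9, 181.7] 555.4 -172.1 8.7 35.4
blue 262 [199.0, 198.7] 501.6 185.5 31.7 38.7
pink 494 [276.1, 191.7] 500.2 69.6 36.0 119.5
blue 209 [190.1, 178.9] 438.0 -265.7 37.3 47.1
blue 216 [218.3, 180.4] 430.3 -154.9 36.3 49.1
blue 193 [308.4, 203.5] 502.6 184.5 34.9 38.0
blue 247 [214.0, 207.7] 569.2 -150.1 36.3 48.5
```

```bash
python3 - <<'E'
from h import *
a=np.load('pics/scene7.npz')['im'][165:245,245:345];b=np.load('pics/top7.npz')['im'][170:240,170:260]
f=lambda x:cv2.resize(x,(480,420),interpolation=cv2.INTER_CUBIC)
cv2.imwrite('pics/c7.png',cv2.resize(np.hstack([f(a),f(b)]),(800,350))[:,:,::-1])
z=np.load('pics/top7.npz');W=world('top',z['d']);print(W[188:208,222:246,2].round().astype(int))
E
```

```text
[[  40   33   32   36   39   39   35  119  128  129  126  122  127  130
    32   33   32   32   38   35   35   33   33   35]
 [  34   32   36   34   35  125  125  124  115  110  105  107  107  120
   125  128   39   34   42   37   34   38   33   29]
 [  35   36   33  123  124  118  111  108  111  107  106  110  107  111
   113  114  127   35   36   36   36   33   37   37]
 [  33   38  124  129  117  105  102  112  107  104  106  100  107  106
   107  108  111  123  121   37   29   40   39   38]
 [  40   37  122  116  108  108  100   95   93   95   89   87   89   93
   100  108  108  110  125   35   31   32   35   33]
 [  36  124  122  109  106  105   99   86   90   77   78   80   83   80
    89   99  111  113  122  127   32   36   33   34]
 [  38  123  108  108  106   97   92   84   79   79   77   78   77   77
    80   84   95  110  108  121   80   39   35   34]
 [ 124  121  107  111  106   87   78   75   80   79   80   81   78   78
    79   80   85  105  113  124  128   35   34   32]
 [ 126  112  110  111   97   88   79   81   82   81   82   76   79   77
    77   79   81   93  108  
[... 700 characters left out ...]
2   75   81   77   79
    80   75   85  106  106  124   83   35   35   33]
 [  30  129  119  108  105   97   87   79   80   81   79   81   81   80
    79   78  100  105  126  129   76 1263   34   36]
 [  35   35  124  111  112  109  103   91   82   80   81   75   80   78
    88  105  108  106  126   86   36   39   32   34]
 [  38   35   36  123  108  108  112  108   97   93   91   89   91  104
   109  112  108  125  111   36   35   34   35   39]
 [  38   32   34   37  125  128  109  107  110  109  107  110  105  107
   109  124  126  110   33   36   39   39   35   40]
 [  37   32   34   36   33  128  128  128  109  108  110  108  107  124
   124  122   90   37   37   38   37   35   38   36]]
```

View pics/c7.png

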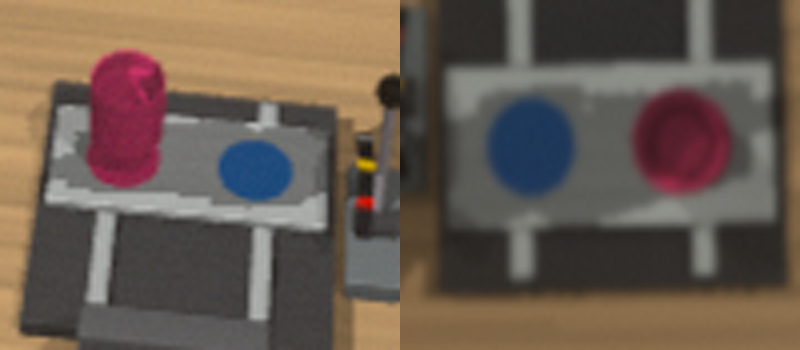

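The third pink tub is level at a rim height of about 125 mm, so it is home. The fingertips struck the rim of the tub below and pushed the tray about 9 mm. I'll grip the blue tubs 12 mm higher and bring the lever back to the white mark afterwards.

```bash
python3 -m creep '{"delta_pos":[[-0.001,0,0.025],[0,0,0.025],[0,0,0.025],[0,0,0.025],[0,0,0.025],[0,0,0.02],[0,0,0.01],[0,0,0.003],[0,0,0],[0,0,0]],"twist":[[0,0,0],[0,0,0],[0,0,0],[0,0,0],[0,0,0],[0,0,0],[0,0,0],[0,0,0],[0,0,0],[0,0,0]]}' 1 && python3 -m creep '{"delta_pos":[[0,0,0],[0,0,0],[0,0,0],[0,0,0],[0,0,0],[0,0,-0.01],[0,0,-0.02],[0,0,-0.025],[0,0,-0.025],[0,0,-0.025],[0,0,-0.025],[0,0,-0.028],[0,0,0]],"twist":[[0,0,0],[0,0,0],[0,0,0],[0,0,0],[0,0,0],[0,0,0],[0,0,0],[0,0,0],[0,0,0],[0,0,0],[0,0,0],[0,0,0],[0,0,0]]}' 0 && python3 -m creep '{"delta_pos":[[0.0055,0.0278,0],[0.0055,0.0278,0],[0.0055,0.0278,0],[0.0055,0.0278,0],[0.0055,0.0278,0],[0.0055,0.0278,0],[0.0055,0.0278,0],[0.0055,0.0278,0],[0.0055,0.0278,0],[0.0055,0.0278,0],[0.0055,0.0278,0],[0.0055,0.0278,0],[0,0,0],[0,0,0],[0,0,0]],"twist":[[0,0,0],[0,0,0],[0,0,0],[0,0,0],[0,0,0],[0,0,0],[0,0,0],[0,0,0],[0,0,0],[0,0,0],[0,0,0],[0,0,0],[0,0,0],[0,0,0],[0,0,0]]}'
```

```text
t: 28.53
ee_pos: [568.5, -147.3, 33.7]
orientation: [-0.001, 3.14, -0.001]
ft_force: [0.5, 0.7, 0.0]
width: 87.9
grasp_force: 0.0
t: 29.62
ee_pos: [570.7, -148.2, 196.6]
orientation: [-0.0, 3.133, -0.004]
ft_force: [1.2, -0.5, -0.8]
width: 67.1
grasp_force: 30.0
t: 30.87
ee_pos: [501.4, 185.7, 190.4]
orientation: [0.001, -3.141, 0.001]
ft_force: [-0.4, -0.3, -0.9]
width: 67.1
grasp_force: 30.0
```

```bash
python3 -m creep '{"delta_pos":[[0,0,0.025],[0,0,0.025],[0,0,0.025],[0,0,0.02],[0,0,0.015],[0,0,0.008],[0,0,0.005],[0,0,0],[0,0,0]],"twist":[[0,0,0],[0,0,0],[0,0,0],[0,0,0],[0,0,0],[0,0,0],[0,0,0],[0,0,0],[0,0,0]]}' && python3 -m creep '{"delta_pos":[[0,0,0],[0,0,0],[0,0,0],[0,0,-0.016],[0,0,-0.025],[0,0,-0.025],[0,0,-0.025],[0,0,-0.032]],"twist":[[0,0,0],[0,0,0],[0,0,0],[0,0,0],[0,0,0],[0,0,0],[0,0,0],[0,0,0]]}' 1 && python3 -m creep '{"delta_pos":[[0.0042,-0.0281,0],[0.0042,-0.0281,0],[0.0042,-0.0281,0],[0.0042,-0.0281,0],[0.0042,-0.0281,0],[0.0042,-0.0281,0],[0.0042,-0.0281,0],[0.0042,-0.0281,0],[0.0042,-0.0281,0],[0.0042,-0.0281,0],[0.0042,-0.0281,0],[0.0042,-0.0281,0],[0.0042,-0.0281,0],[0.0042,-0.0281,0],[0.0042,-0.0281,0],[0.0042,-0.0281,0],[0,0,0],[0,0,0]],"twist":[[0,0,0],[0,0,0],[0,0,0],[0,0,0],[0,0,0],[0,0,0],[0,0,0],[0,0,0],[0,0,0],[0,0,0],[0,0,0],[0,0,0],[0,0,0],[0,0,0],[0,0,0],[0,0,0],[0,0,0],[0,0,0]]}'
python3 - <<'E'
from h import *
print(get_obs()['ee_pos'])
for n in('top','scene'):
    im,d=snap(n,n+'8');blobs(n,im,d)
E
```

```text
t: 31.62
ee_pos: [502.5, 185.6, 68.2]
orientation: [0.001, 3.141, 0.0]
ft_force: [0.2, -0.5, -0.2]
width: 67.5
grasp_force: 30.0
t: 32.28
ee_pos: [500.8, 185.9, 191.1]
orientation: [0.001, -3.14, 0.001]
ft_force: [-0.3, 1.3, -0.7]
width: 87.9
grasp_force: 0.0
t: 33.78
ee_pos: [434.4, -264.4, 190.8]
orientation: [0.004, 3.141, -0.0]
ft_force: [-0.3, 0.5, 0.2]
width: 87.5
grasp_force: 0.0
[ 434.44024455 -264.43044015  190.79506551]
pink 340 [232.7, 197.8] 499.7 65.6 32.4 123.6
blue 332 [197.3, 198.8] 500.4 185.7 32.5 82.8
blue 187 [301.0, 219.8] 429.1 -158.3 31.2 38.1
blue 28 [337.1, 215.5] 444.5 -286.3 7.2 35.5
pink 510 [276.0, 191.7] 500.9 67.5 35.7 120.5
blue 225 [190.4, 178.7] 436.0 -266.9 37.2 48.2
blue 221 [218.7, 180.3] 430.2 -156.9 35.7 48.7
blue 373 [309.1, 198.7] 503.5 189.3 36.3 82.7
```

```bash
python3 -m creep '{"delta_pos":[[0,0,0.025],[0,0,0.025],[0,0,0.025],[0,0,0.025],[0,0,0.025],[0,0,0.02],[0,0,0.01],[0,0,0.003],[0,0,0],[0,0,0]],"twist":[[0,0,0],[0,0,0],[0,0,0],[0,0,0],[0,0,0],[0,0,0],[0,0,0],[0,0,0],[0,0,0],[0,0,0]]}' 1 && python3 -m creep '{"delta_pos":[[0,0,0],[0,0,0],[0,0,0],[0,0,0],[0,0,0],[0,0,-0.01],[0,0,-0.02],[0,0,-0.025],[0,0,-0.025],[0,0,-0.025],[0,0,-0.025],[0,0,-0.028],[0,0,0]],"twist":[[0,0,0],[0,0,0],[0,0,0],[0,0,0],[0,0,0],[0,0,0],[0,0,0],[0,0,0],[0,0,0],[0,0,0],[0,0,0],[0,0,0],[0,0,0]]}' 0 && python3 -m creep '{"delta_pos":[[-0.0042,0.0281,0],[-0.0042,0.0281,0],[-0.0042,0.0281,0],[-0.0042,0.0281,0],[-0.0042,0.0281,0],[-0.0042,0.0281,0],[-0.0042,0.0281,0],[-0.0042,0.0281,0],[-0.0042,0.0281,0],[-0.0042,0.0281,0],[-0.0042,0.0281,0],[-0.0042,0.0281,0],[-0.0042,0.0281,0],[-0.0042,0.0281,0],[-0.0042,0.0281,0],[-0.0042,0.0281,0],[0,0,0],[0,0,0],[0,0,0]],"twist":[[0,0,0],[0,0,0],[0,0,0],[0,0,0],[0,0,0],[0,0,0],[0,0,0],[0,0,0],[0,0,0],[0,0,0],[0,0,0],[0,0,0],[0,0,0],[0,0,0],[0,0,0],[0,0,0],[0,0,0],[0,0,0],[0,0,0]]}'
```

```text
t: 34.72
ee_pos: [435.4, -263.4, 33.5]
orientation: [-0.002, 3.141, -0.001]
ft_force: [0.2, -0.2, 0.4]
width: 87.9
grasp_force: 0.0
t: 35.8
ee_pos: [437.0, -265.0, 196.1]
orientation: [-0.0, 3.135, -0.007]
ft_force: [1.2, -0.7, 0.0]
width: 67.6
grasp_force: 30.0
t: 37.38
ee_pos: [501.0, 185.6, 190.2]
orientation: [0.001, -3.14, 0.001]
ft_force: [0.0, -0.3, -1.1]
width: 67.3
grasp_force: 30.0
```

```bash
python3 -m creep '{"delta_pos":[[0,0,0.025],[0,0,0.025],[0,0,0.02],[0,0,0.015],[0,0,0.01],[0,0,0.005],[0,0,0.003],[0,0,0],[0,0,0]],"twist":[[0,0,0],[0,0,0],[0,0,0],[0,0,0],[0,0,0],[0,0,0],[0,0,0],[0,0,0],[0,0,0]]}' && python3 -m creep '{"delta_pos":[[0,0,0],[0,0,0],[0,0,0],[0,0,-0.016],[0,0,-0.025],[0,0,-0.03],[0,0,-0.032]],"twist":[[0,0,0],[0,0,0],[0,0,0],[0,0,0],[0,0,0],[0,0,0],[0,0,0]]}' 1 && python3 -m creep '{"delta_pos":[[0.006,-0.0286,0],[0.006,-0.0286,0],[0.006,-0.0286,0],[0.006,-0.0286,0],[0.006,-0.0286,0],[0.006,-0.0286,0],[0.006,-0.0286,0],[0.006,-0.0286,0],[0.006,-0.0286,0],[0.006,-0.0286,0],[0.006,-0.0286,0],[0.006,-0.0286,0],[0,0,0],[0,0,0]],"twist":[[0,0,0],[0,0,0],[0,0,0],[0,0,0],[0,0,0],[0,0,0],[0,0,0],[0,0,0],[0,0,0],[0,0,0],[0,0,0],[0,0,0],[0,0,0],[0,0,0]]}'
python3 - <<'E'
from h import *
print(get_obs()['ee_pos'])
for n in('top','scene'):
    im,d=snap(n,n+'9');blobs(n,im,d)
E
```

```text
t: 38.13
ee_pos: [502.2, 186.0, 88.3]
orientation: [0.0, 3.141, 0.0]
ft_force: [-0.2, -0.0, -0.9]
width: 67.2
grasp_force: 30.0
t: 38.72
ee_pos: [501.0, 186.0, 191.3]
orientation: [0.001, -3.14, 0.001]
ft_force: [1.0, 0.1, -0.1]
width: 87.8
grasp_force: 0.0
t: 39.88
ee_pos: [429.7, -158.1, 190.9]
orientation: [0.004, 3.141, -0.0]
ft_force: [-0.6, -0.1, 0.1]
width: 88.0
grasp_force: 0.0
[ 429.66002616 -158.12250414  190.90439767]
pink 335 [232.7, 197.8] 499.6 65.7 32.4 123.6
blue 353 [196.6, 198.7] 499.4 186.6 32.6 101.1
pink 507 [276.0, 191.7] 501.2 67.6 37.2 119.4
blue 230 [218.7, 180.2] 430.4 -156.4 35.6 48.7
blue 446 [309.5, 196.7] 500.4 189.0 36.8 101.5
```

```bash
python3 -m creep '{"delta_pos":[[0,0,0.025],[0,0,0.025],[0,0,0.025],[0,0,0.025],[0,0,0.025],[0,0,0.02],[0,0,0.01],[0,0,0.003],[0,0,0],[0,0,0]],"twist":[[0,0,0],[0,0,0],[0,0,0],[0,0,0],[0,0,0],[0,0,0],[0,0,0],[0,0,0],[0,0,0],[0,0,0]]}' 1 && python3 -m creep '{"delta_pos":[[0,0,0],[0,0,0],[0,0,0],[0,0,0],[0,0,0],[0,0,-0.01],[0,0,-0.02],[0,0,-0.025],[0,0,-0.025],[0,0,-0.025],[0,0,-0.025],[0,0,-0.028],[0,0,0]],"twist":[[0,0,0],[0,0,0],[0,0,0],[0,0,0],[0,0,0],[0,0,0],[0,0,0],[0,0,0],[0,0,0],[0,0,0],[0,0,0],[0,0,0],[0,0,0]]}' 0 && python3 -m creep '{"delta_pos":[[-0.006,0.0286,0],[-0.006,0.0286,0],[-0.006,0.0286,0],[-0.006,0.0286,0],[-0.006,0.0286,0],[-0.006,0.0286,0],[-0.006,0.0286,0],[-0.006,0.0286,0],[-0.006,0.0286,0],[-0.006,0.0286,0],[-0.006,0.0286,0],[-0.006,0.0286,0],[0,0,0],[0,0,0],[0,0,0]],"twist":[[0,0,0],[0,0,0],[0,0,0],[0,0,0],[0,0,0],[0,0,0],[0,0,0],[0,0,0],[0,0,0],[0,0,0],[0,0,0],[0,0,0],[0,0,0],[0,0,0],[0,0,0]]}'
python3 - <<'E'
from h import *
n='scene'
im,d=snap(n,n+'10');blobs(n,im,d)
E
```

```text
t: 40.82
ee_pos: [430.5, -156.9, 33.4]
orientation: [-0.002, 3.141, -0.001]
ft_force: [1.2, -0.1, 0.6]
width: 88.1
grasp_force: 0.0
t: 41.9
ee_pos: [432.4, -158.1, 195.8]
orientation: [-0.0, 3.134, -0.005]
ft_force: [0.9, 0.2, -0.3]
width: 65.6
grasp_force: 29.9
t: 43.15
ee_pos: [500.9, 185.6, 190.2]
orientation: [0.001, -3.14, 0.001]
ft_force: [0.2, 0.1, -1.0]
width: 65.2
grasp_force: 29.8
pink 506 [276.0, 191.7] 503.1 65.3 37.1 120.1
blue 295 [312.6, 171.7] 499.4 188.0 35.5 204.7
blue 439 [309.4, 196.9] 501.1 186.8 35.1 101.0
```

```bash
python3 -m creep '{"delta_pos":[[0,0,0.025],[0,0,0.02],[0,0,0.015],[0,0,0.01],[0,0,0.006],[0,0,0.004],[0,0,0.002],[0,0,0],[0,0,0]],"twist":[[0,0,0],[0,0,0],[0,0,0],[0,0,0],[0,0,0],[0,0,0],[0,0,0],[0,0,0],[0,0,0]]}' && python3 -m creep '{"delta_pos":[[0,0,0],[0,0,0],[0,0,0],[0,0,-0.016],[0,0,-0.025],[0,0,-0.03],[0,0,-0.03],[-0.03,0,0],[-0.03,-0.03,0],[-0.03,-0.03,0],[0,-0.03,0],[0,0,0],[0,0,0],[0,0,0]],"twist":[[0,0,0],[0,0,0],[0,0,0],[0,0,0],[0,0,0],[0,0,0],[0,0,0],[0,0,0],[0,0,0],[0,0,0],[0,0,0],[0,0,0],[0,0,0],[0,0,0]]}' 1
python3 - <<'E'
from h import *
from scipy.optimize import least_squares
for n in('top','scene'):
    im,d=snap(n,n+'11');W=world(n,d).reshape(-1,3)
    q=W[(W[:,2]>116)&(W[:,2]<155)&(abs(W[:,1]-297)<25)&(abs(W[:,0]-490)<45)]
    r=least_squares(lambda p:np.linalg.norm(q-p,axis=1)-14,[485,297,130],loss='soft_l1');print(n,len(q),r.x.round(1))
    blobs(n,im,d)
E
```

```text
t: 43.95
ee_pos: [502.2, 186.2, 109.3]
orientation: [-0.0, 3.141, 0.0]
ft_force: [-0.1, -0.4, -0.8]
width: 65.3
grasp_force: 29.8
t: 45.12
ee_pos: [590.3, 97.6, 209.7]
orientation: [-0.0, -3.141, -0.001]
ft_force: [0.4, -0.2, 0.6]
width: 87.7
grasp_force: 0.0
top 64 [494.2 295.3 136.3]
pink 33 [241.6, 197.0] 501.5 39.5 18.9 126.7
scene 58 [496.6 295.9 136. ]
pink 486 [276.2, 192.2] 535.4 60.6 73.6 120.2
blue 517 [309.7, 194.8] 500.9 188.4 36.7 119.4
```

```bash
python3 -m creep '{"delta_pos":[[0.0057,0.025,0],[0.0057,0.025,0],[0.0057,0.025,0],[0.0057,0.025,0],[0.0057,0.025,0],[0.0057,0.025,0],[0.0057,0.025,0],[0.0057,0.025,0],[0,0,0],[0,0,0.025],[0,0,0.025],[0,0,0.025],[0,0,0.014],[0,0,0],[0,0,0]],"twist":[[0,0,0],[0,0,0],[0,0,0],[0,0,0],[0,0,0],[0,0,0],[0,0,0],[0,0,0],[0,0,0],[0,0,0],[0,0,0],[0,0,0],[0,0,0],[0,0,0],[0,0,0]]}' 0 && python3 -m creep '{"delta_pos":[[0.005,0,0],[0.005,0,0],[0.005,0,0],[0.004,0,0],[0.002,0,0],[0.002,0,0],[0.002,0,0],[0.002,0,0],[0.002,0,0],[0.002,0,0],[0.002,0,0],[0.001,0,0],[0,0,0],[0,0,0]],"twist":[[0,0,0],[0,0,0],[0,0,0],[0,0,0],[0,0,0],[0,0,0],[0,0,0],[0,0,0],[0,0,0],[0,0,0],[0,0,0],[0,0,0],[0,0,0],[0,0,0]]}'
python3 - <<'E'
from h import *
im,d=snap('top','t12');blobs('top',im,d)
E
```

```text
t: 46.47
ee_pos: [544.3, 297.4, 120.2]
orientation: [0.002, -3.14, 0.001]
ft_force: [-0.1, -0.3, 0.2]
width: 0.2
grasp_force: 0.0
t: 47.63
ee_pos: [510.9, 297.2, 120.6]
orientation: [0.001, -3.141, 0.0]
ft_force: [2.0, 0.7, -1.5]
width: 0.2
grasp_force: 1.3
pink 342 [232.6, 200.5] 491.0 65.6 32.5 123.9
blue 389 [195.7, 201.2] 490.1 186.5 32.4 123.5
```

```bash
python3 -m creep '{"delta_pos":[[-0.01,0,0],[-0.015,0,0],[0,0,-0.025],[0,0,-0.025],[0,0,-0.025],[0,0,-0.025],[-0.03,-0.01,0],[-0.03,-0.03,0],[-0.03,-0.03,0],[0,-0.03,0],[0,-0.03,0],[0,-0.03,0],[0,-0.03,0],[0,-0.03,0],[0,-0.03,0],[0,-0.03,0],[0,-0.03,0],[0,0,0],[0,0,0]],"twist":[[0,0,0],[0,0,0],[0,0,0],[0,0,0],[0,0,0],[0,0,0],[0,0,0],[0,0,0],[0,0,0],[0,0,0],[0,0,0],[0,0,0],[0,0,0],[0,0,0],[0,0,0],[0,0,0],[0,0,0],[0,0,0],[0,0,0]]}'
python3 - <<'E'
from h import *
from scipy.optimize import least_squares
for n in('top','scene'):
    im,d=snap(n,n+'13');W=world(n,d).reshape(-1,3)
    q=W[(W[:,2]>116)&(W[:,2]<155)&(abs(W[:,1]-297)<25)&(abs(W[:,0]-490)<45)]
    r=least_squares(lambda p:np.linalg.norm(q-p,axis=1)-14,[485,297,130],loss='soft_l1');print(n,len(q),r.x.round(1))
    blobs(n,im,d)
a=np.load('pics/scene13.npz')['im'][150:250,240:380];b=np.load('pics/top13.npz')['im'][150:250,140:280]
f=lambda x:cv2.resize(x,(400,286),interpolation=cv2.INTER_CUBIC)
cv2.imwrite('pics/c13.png',np.hstack([f(a),f(b)])[:,:,::-1])
E
```

```text
t: 49.27
ee_pos: [625.0, -13.1, 220.7]
orientation: [-0.004, -3.141, -0.001]
ft_force: [0.7, 0.7, -0.6]
width: 0.8
grasp_force: 0.0
top 64 [485.1 295.8 131.9]
blue 389 [195.6, 201.1] 490.0 187.0 32.8 122.5
scene 55 [486.8 297.2 131.4]
pink 492 [276.2, 190.3] 493.5 70.4 37.2 119.6
blue 511 [309.7, 193.1] 491.1 191.0 37.7 119.3
```

View pics/c13.png

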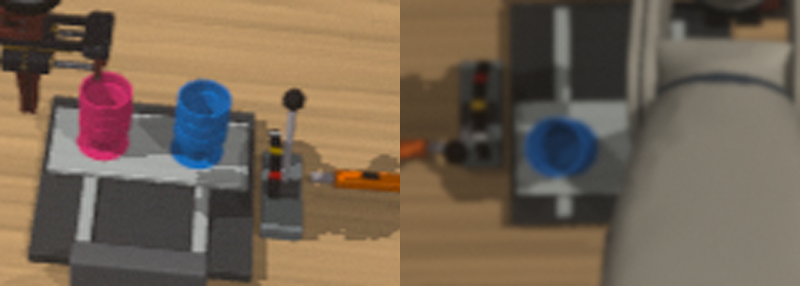

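Both stacks stand complete and equally high on the tray, in the crop at about (105,115) pink and (200,122) blue. The lever is at about 0.15 (ball x 486). Now I push it to yellow, which puts the ball at x 543.

```bash
python3 -m creep '{"delta_pos":[[0.015,0.0258,0],[0.015,0.0258,0],[0.015,0.0258,0],[0.015,0.0258,0],[0.015,0.0258,0],[0.015,0.0258,0],[0.015,0.0258,0],[0.015,0.0258,0],[0.015,0.0258,0],[0.015,0.0258,0],[0.015,0.0258,0],[0.015,0.0258,0],[0,0,0],[0,0,0],[0,0,0.025],[0,0,0.025],[0,0,0.025],[0,0,0.024],[0,0,0],[0,0,0]],"twist":[[0,0,0],[0,0,0],[0,0,0],[0,0,0],[0,0,0],[0,0,0],[0,0,0],[0,0,0],[0,0,0],[0,0,0],[0,0,0],[0,0,0],[0,0,0],[0,0,0],[0,0,0],[0,0,0],[0,0,0],[0,0,0],[0,0,0],[0,0,0]]}' 0
```

```text
t: 51.03
ee_pos: [444.6, 297.1, 120.9]
orientation: [0.0, -3.139, 0.003]
ft_force: [0.8, 0.4, -0.0]
width: 0.4
grasp_force: 0.0
```

```bash
python3 -m creep '{"delta_pos":[[-0.004,0,0],[-0.004,0,0],[-0.004,0,0],[-0.002,0,0],[-0.002,0,0],[-0.002,0,0],[-0.003,0,0],[-0.003,0,0],[-0.003,0,0],[-0.003,0,0],[-0.003,0,0],[-0.003,0,0],[-0.003,0,0],[-0.003,0,0],[-0.003,0,0],[-0.003,0,0],[-0.003,0,0],[-0.003,0,0],[-0.003,0,0],[-0.003,0,0]],"twist":[[0,0,0],[0,0,0],[0,0,0],[0,0,0],[0,0,0],[0,0,0],[0,0,0],[0,0,0],[0,0,0],[0,0,0],[0,0,0],[0,0,0],[0,0,0],[0,0,0],[0,0,0],[0,0,0],[0,0,0],[0,0,0],[0,0,0],[0,0,0]]}' && python3 -m creep '{"delta_pos":[[-0.003,0,0],[-0.003,0,0],[-0.003,0,0],[-0.002,0,0],[-0.002,0,0],[0,0,0],[0,0,0]],"twist":[[0,0,0],[0,0,0],[0,0,0],[0,0,0],[0,0,0],[0,0,0],[0,0,0]]}'
python3 - <<'E'
from h import *
for n in('top','scene'):
    im,d=snap(n,n+'14');blobs(n,im,d)
E
```

```text
t: 52.7
ee_pos: [505.3, 297.9, 121.6]
orientation: [-0.001, 3.142, 0.0]
ft_force: [-3.7, -0.0, 2.6]
width: 0.6
grasp_force: 1.8
t: 53.28
ee_pos: [518.5, 297.9, 121.7]
orientation: [-0.001, 3.141, 0.0]
ft_force: [-0.4, -0.0, 0.2]
width: 0.4
grasp_force: 0.1
pink 341 [232.4, 185.1] 540.3 66.1 32.5 124.6
blue 386 [195.6, 186.0] 539.4 186.6 32.2 123.2
pink 540 [275.1, 199.8] 542.0 66.7 37.3 120.2
blue 547 [309.2, 202.9] 542.9 190.2 37.7 120.6
```

```bash
python3 -m creep '{"delta_pos":[[0.005,0,0],[0.01,0,0],[0.01,0,0],[0,0,-0.025],[0,0,-0.025],[0,0,-0.025],[0,0,-0.025],[0.03,0,0],[0.03,0,0],[0.03,0,0],[0.0,0,0],[0,0,0],[0,0,0],[0,0,0],[0,0,0],[0,0,0],[0,0,0],[0,0,0],[0,0,0],[0,0,0]],"twist":[[0,0,0],[0,0,0],[0,0,0],[0,0,0],[0,0,0],[0,0,0],[0,0,0],[0,0,0],[0,0,0],[0,0,0],[0,0,0],[0,0,0],[0,0,0],[0,0,0],[0,0,0],[0,0,0],[0,0,0],[0,0,0],[0,0,0],[0,0,0]]}'
python3 - <<'E'
from h import *
from scipy.optimize import least_squares
for n in('top','scene'):
    im,d=snap(n,n+'15');W=world(n,d).reshape(-1,3)
    q=W[(W[:,2]>118)&(W[:,2]<162)&(abs(W[:,1]-297)<25)&(abs(W[:,0]-543)<45)]
    r=least_squares(lambda p:np.linalg.norm(q-p,axis=1)-14,[543,297,140],loss='soft_l1');print(n,len(q),r.x.round(1))
    blobs(n,im,d)
a=np.load('pics/scene15.npz')['im'][150:250,240:380];b=np.load('pics/top15.npz')['im'][150:250,140:280]
f=lambda x:cv2.resize(x,(400,286),interpolation=cv2.INTER_CUBIC)
cv2.imwrite('pics/c15.png',np.hstack([f(a),f(b)])[:,:,::-1])
E
```

```text
t: 55.05
ee_pos: [403.1, 297.8, 221.6]
orientation: [0.0, -3.141, 0.0]
ft_force: [0.3, 0.2, 0.3]
width: 0.3
grasp_force: 0.0
top 68 [543.4 295.8 142.7]
pink 344 [232.4, 185.1] 540.4 66.3 32.7 123.2
blue 384 [195.5, 186.0] 538.9 186.8 32.4 123.2
scene 54 [543.4 297.5 143.1]
pink 540 [275.1, 199.7] 543.0 70.4 37.2 122.1
blue 547 [309.2, 202.9] 541.7 187.6 36.8 120.0
```

View pics/c15.png

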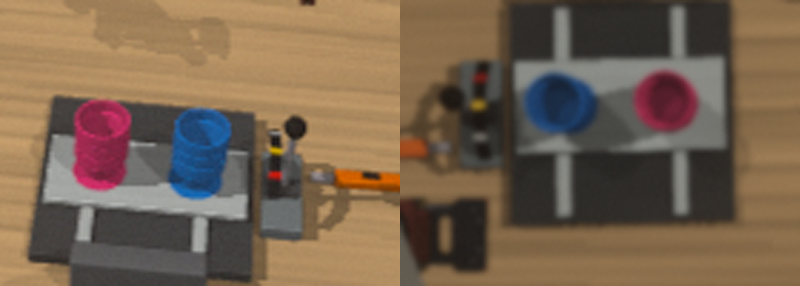

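Lever is on yellow (ball x 543.4, about 0.65 rad) and both stacks stand centred on the tray. I hold it there for the scan, then approach again.

```bash
python3 -m creep '{"delta_pos":[[0,0,0],[0,0,0],[0,0,0],[0,0,0],[0,0,0],[0,0,0],[0,0,0],[0,0,0],[0,0,0],[0,0,0],[0,0,0],[0,0,0],[0,0,0],[0,0,0],[0,0,0],[0,0,0],[0,0,0],[0,0,0],[0,0,0],[0,0,0]],"twist":[[0,0,0],[0,0,0],[0,0,0],[0,0,0],[0,0,0],[0,0,0],[0,0,0],[0,0,0],[0,0,0],[0,0,0],[0,0,0],[0,0,0],[0,0,0],[0,0,0],[0,0,0],[0,0,0],[0,0,0],[0,0,0],[0,0,0],[0,0,0]]}' && python3 -m creep '{"delta_pos":[[0,0,0],[0,0,0],[0,0,0],[0,0,0],[0,0,0],[0,0,0],[0,0,0],[0,0,0],[0,0,0],[0,0,0],[0,0,0],[0,0,0],[0,0,0],[0,0,0],[0,0,0],[0,0,0],[0,0,0],[0,0,0],[0,0,0],[0,0,0]],"twist":[[0,0,0],[0,0,0],[0,0,0],[0,0,0],[0,0,0],[0,0,0],[0,0,0],[0,0,0],[0,0,0],[0,0,0],[0,0,0],[0,0,0],[0,0,0],[0,0,0],[0,0,0],[0,0,0],[0,0,0],[0,0,0],[0,0,0],[0,0,0]]}' && python3 -m creep '{"delta_pos":[[-0.03,0,0],[-0.03,0,0],[-0.03,0,0],[0,0,0],[0,0,0],[0,0,0.025],[0,0,0.025],[0,0,0.025],[0,0,0.025],[0,0,0],[0,0,0]],"twist":[[0,0,0],[0,0,0],[0,0,0],[0,0,0],[0,0,0],[0,0,0],[0,0,0],[0,0,0],[0,0,0],[0,0,0],[0,0,0]]}'
python3 - <<'E'
from h import *
for n in('top','scene'):
    im,d=snap(n,n+'16');blobs(n,im,d)
E
```

```text
t: 56.82
ee_pos: [403.0, 297.9, 221.7]
orientation: [0.001, -3.142, 0.0]
ft_force: [0.1, -0.1, 0.3]
width: 0.5
grasp_force: 0.0
t: 58.48
ee_pos: [403.0, 297.9, 221.7]
orientation: [-0.001, 3.142, 0.0]
ft_force: [-0.5, -1.0, -0.5]
width: 0.3
grasp_force: 0.0
t: 59.4
ee_pos: [491.1, 297.4, 120.9]
orientation: [0.001, -3.138, 0.003]
ft_force: [0.6, 0.1, -0.0]
width: 0.7
grasp_force: 0.0
pink 345 [232.4, 185.0] 540.6 66.3 32.7 123.7
blue 385 [195.5, 185.9] 539.2 186.6 32.0 123.9
pink 540 [275.1, 199.7] 541.5 67.6 37.0 121.0
blue 547 [309.2, 202.9] 541.5 186.7 36.8 120.8
```

```bash
python3 -m creep '{"delta_pos":[[-0.005,0,0],[-0.005,0,0],[-0.005,0,0],[-0.003,0,0],[-0.002,0,0],[-0.002,0,0],[-0.003,0,0],[-0.003,0,0],[-0.003,0,0],[-0.003,0,0],[-0.003,0,0],[-0.003,0,0],[-0.003,0,0],[-0.003,0,0],[-0.003,0,0],[-0.003,0,0],[-0.003,0,0],[-0.003,0,0],[-0.003,0,0],[-0.003,0,0]],"twist":[[0,0,0],[0,0,0],[0,0,0],[0,0,0],[0,0,0],[0,0,0],[0,0,0],[0,0,0],[0,0,0],[0,0,0],[0,0,0],[0,0,0],[0,0,0],[0,0,0],[0,0,0],[0,0,0],[0,0,0],[0,0,0],[0,0,0],[0,0,0]]}' && python3 -m creep '{"delta_pos":[[-0.003,0,0],[-0.003,0,0],[-0.003,0,0],[-0.002,0,0],[-0.002,0,0],[0,0,0],[0,0,0]],"twist":[[0,0,0],[0,0,0],[0,0,0],[0,0,0],[0,0,0],[0,0,0],[0,0,0]]}'
python3 - <<'E'
from h import *
for n in('top','scene'):
    im,d=snap(n,n+'17');blobs(n,im,d)
E
```

```text
t: 61.17
ee_pos: [557.0, 297.8, 121.5]
orientation: [0.0, -3.141, 0.0]
ft_force: [-3.7, 0.3, -2.9]
width: 0.7
grasp_force: 2.0
t: 61.75
ee_pos: [570.4, 298.0, 121.9]
orientation: [-0.001, 3.141, 0.0]
ft_force: [-2.9, -0.3, -1.8]
width: 0.1
grasp_force: 1.5
pink 349 [232.3, 171.3] 585.2 66.4 32.4 123.6
blue 388 [195.5, 172.3] 584.1 187.3 32.5 123.0
pink 564 [273.8, 209.2] 586.2 69.2 37.3 121.3
blue 570 [308.8, 212.4] 588.5 188.9 36.8 121.2
```

```bash
python3 -m creep '{"delta_pos":[[0.005,0,0],[0.01,0,0],[0.015,0,0],[0.01,0,0],[0,0,-0.025],[0,0,-0.025],[0,0,-0.025],[0,0,-0.025],[0.03,0,0],[0.03,0,0],[0.03,0,0],[0.03,0,0],[0,0,0],[0,0,0],[0,0,0],[0,0,0],[0,0,0]],"twist":[[0,0,0],[0,0,0],[0,0,0],[0,0,0],[0,0,0],[0,0,0],[0,0,0],[0,0,0],[0,0,0],[0,0,0],[0,0,0],[0,0,0],[0,0,0],[0,0,0],[0,0,0],[0,0,0],[0,0,0]]}'
python3 - <<'E'
from h import *
from scipy.optimize import least_squares
for n in('top','scene'):
    im,d=snap(n,n+'18');W=world(n,d).reshape(-1,3)
    q=W[(W[:,2]>116)&(W[:,2]<155)&(abs(W[:,1]-297)<25)&(abs(W[:,0]-594)<45)]
    r=least_squares(lambda p:np.linalg.norm(q-p,axis=1)-14,[594,297,128],loss='soft_l1');print(n,len(q),r.x.round(1))
    blobs(n,im,d)
a=np.load('pics/scene18.npz')['im'][150:250,240:380];b=np.load('pics/top18.npz')['im'][130:230,140:280]
f=lambda x:cv2.resize(x,(400,286),interpolation=cv2.INTER_CUBIC)
cv2.imwrite('pics/c18.png',np.hstack([f(a),f(b)])[:,:,::-1])
E
```

```text
t: 63.27
ee_pos: [411.1, 298.1, 221.8]
orientation: [0.0, 3.141, 0.001]
ft_force: [0.3, 0.1, -0.1]
width: 0.5
grasp_force: 0.0
top 62 [595.3 296.5 127.9]
pink 349 [232.3, 171.3] 584.9 66.1 32.3 123.6
blue 386 [195.5, 172.2] 584.4 187.1 32.2 122.6
scene 56 [595.2 297.6 127.7]
pink 563 [273.8, 209.2] 585.5 66.3 38.5 120.4
blue 567 [308.7, 212.5] 586.3 190.8 36.3 120.6
```

View pics/c18.png

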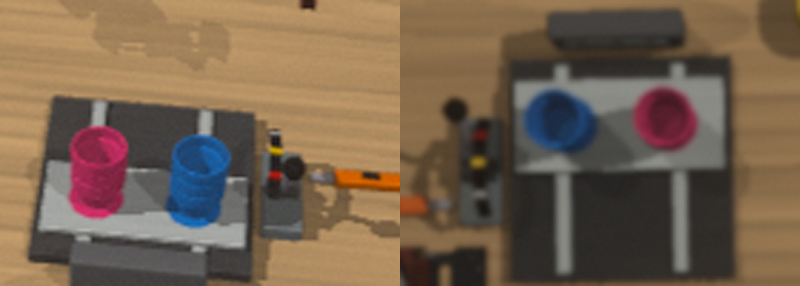

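The lever is on red (ball x 595, about 1.10 rad), both stacks are upright and complete on their discs, and the gripper is clear. Handing in.

```bash
python3 -c "from workcell import *;print(close_job())"
```

```text
the job is handed in; nothing more can be done
None
```

I handed the job in with the lever at the red mark (about 1.10 rad by camera) and all six tubs nested upright on their discs, three pink and three blue. While I placed the third pink tub, the gripper pushed the tray about 9 mm, so I brought the lever back to the white mark before the scan; the hand-in gave no verdict.

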